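Latch the photometer's sample slide at its measuring stop

ROBOT

A 6-joint arm with a two-finger parallel gripper is mounted at the origin on the work surface. World frame = base frame: x ahead of the robot, y to its left, z up, the work surface at z = 0. Lengths are in mm, angles in rad, forces in N, time in s.
With the tool pointing down it reaches from about 300 to 775 mm from the base axis. Payload 14.6 kg.
Tool frame: the origin (TCP) lies between the finger pads; the fingertips stand 22 mm ahead of it and the grasp point (between the pads) lies 3 mm ahead of it (manip.tcp_to_tips is the distance from the TCP to the fingertips, in mm); y points along the fingers, z is the direction in which the jaws open and shut, and the axes are right-handed (so a half turn about y gives the same grasp; the last joint's range is limited). The gripper opens to 94 mm and grips with 3 to 60 N. Pads are 16 mm wide; open, the fingers measure 119 mm over their backs; the gripper's body (75 mm by 177 mm) begins 78 mm behind the grasp point.
Start: joints at [1.109, 0.3, 1.521, -0, 1.321, -0.067], TCP at [211.54, 507.681, 227.446] pointing down, gripper open.
Joint ranges: [-3.03, 3.03], [-0.79, 2.21], [0.23, 2.52], [-1.04, 4.18], [0, 3.07], [-2.55, 2.55]. Speed limits (rad/s): [2.22, 2.22, 2.57, 3.14, 3.14, 3.14].

INTERFACE

Orientations are given as [roll, pitch, yaw] about the fixed x, y, z axes, in that order (R = Rz(yaw) Ry(pitch) Rx(roll)).
In Python, from cell import manip gives the robot as it stands.
- The arm moves only by the shell command python3 -m jog 'ROWS' [OPENING] [FORCE]. ROWS is JSON, one flat list of numbers, 6 for each row, row after row: the shift along the tool's x, y, z in mm, then the turn, a rotation vector about the tool's x, y, z in degrees. A call has 1 to 10 rows; each row is the pose to reach, as a shift and turn from the pose commanded when the call began, along the tool's axes at that moment; what a row does not reach only later rows make up. A row lasts 1/12 s, in which the tool goes at most 41.7 mm and 7.16 degrees, less where a joint would pass 70% of its speed; a pose out of reach is approached as far as the arm can. A call with a gripper value outside its range is refused whole. OPENING is the finger opening in mm, from 0 to 94, set as the call begins (- or left out, the last holds). The fingers move at their own pace and stop on an object; FORCE is the grip in N (left out, the last holds). Time passes only in rows, so rows that repeat a pose let the fingers close. It gives the time, the measured TCP pose, the force and the opening at its end, in the units of the state.
- manip.read_state(): the state, without advancing time (a new reading comes with each control period).
- manip.camera(name): name is "side" or "top" or "wrist"; returns a dict with "img" (384x512x3 uint8, red, green, blue), "intrinsics" (3x3 intrinsics, pixels), "origin" and "orientation" of the camera in the world. Camera axes: x right, y down, z forward; pixel columns grow to the right and rows downward; lengths in mm; the calibration is good to about 2 mm. The wrist camera is an equidistant fisheye: a pixel r from the principal point sees the ray r / f radians off the axis. A picture is of the moment at which its call begins. There is no depth.
- manip.sign_off(): hands the job in, once; it reports no verdict.
Trained networks look in a picture, given as the dict that the camera call returned (one of the last four; its "shot" number tells which), for a name from the list of things; names that differ only in an ending like _2 or _b are one class to them, and where a whole thing is asked for, a point or a joint stands for the part that bears it (a point fixed in the world has none). Each returns a list of dicts, best first, with "score" (0 to 1); they miss things now and then, are a little off and sometimes report something else, mostly with a low value. They report only what shows in the picture. A call takes as long as a camera call. They do not tell look-alikes from the thing itself.
- manip.masks_of(thing, picture): "pixels" (384x512 bool, what is visible of it) and "xy" ([column, row] in pixels, amid what is visible of it).
- manip.tip_of(thing, picture): "xy" ([column, row] in pixels: a listed point, or the origin of a listed thing).
The state is a dict: "clock": time; "joints": joint angles; "qd": joint speeds; "effort": joint torques, N m; "eef_pos": TCP position; "eef_rot": TCP orientation; "wrist_force": force on the tool from outside, world axes, zero at the start; "moment": the same for the moment, N m; "finger_gap": finger opening in mm.
Only numpy, scipy, OpenCV 4.12 (cv2) and the standard library are available. Lean on these libraries where they do the work, as an engineer would, in place of code of your own. Each camera call takes 0.05 s, during which the arm holds its last target.

TASK

Put the vial into the photometer's beam: push the sprung slide in by its upright end plate until the stop pin drops, then let go so that the slide springs back and stays latched against the pin at its middle position. Only then press the start key on the control box fully down and let it come up again. Lift nothing, do not touch the vial in the slide, and leave the glassware and the black flange where they stand.

Things in the scene. Friction and masses are not known exactly. Their poses are not given: they have to be found in the camera images.
- photometer: Photometer, fixed. x axis = direction in which the slide is pushed in, z up; origin at bench height on the slide's centre line. Base plate x -125 to 190, y +-75, 18 mm high. Grey lamp and detector blocks (50 x 32 mm, top 68 mm) beside the slide at x -15, y +-55 mm; steel bridge with the stop pin across the slide at x 60 (top 68 mm); white housing x 120 to 190 (top 80 mm).
- slide (a joint): Travel of the sprung slide, m: 0 = out at rest, grows as pushed in along photometer +x, 0.055 = end stop. Spring back-force 3 N at 0, 7 N at the end, damping 35 N s/m. Pushed beyond 0.030, with some mm to spare, the stop pin drops behind a step on the slide; let go, it then comes back only to 0.030 and stays (latched, middle). Let go earlier, it returns to 0.
- push_plate (a point): Middle of the outer face of the slide's upright black end plate; this face looks to photometer -x (to the robot) and is pushed. Plate 44 mm wide (y), 10 mm thick, 22 to 74 mm above the bench; this point 52 mm above the bench, moving with the slide, axes as the photometer's. The bench before it is free; pushed in, the plate passes over the 18 mm high base.
- stop_pin (a joint): Drop of the sprung stop pin in m: 0 = up, riding on the slide; 0.009 = dropped, behind the slide's step. It drops by itself.
- pin_head (a point): Centre of the top of the stop pin's dark round head (18 mm across), over the bridge: 92 mm above the bench while up, 83 mm when dropped.
- pocket (a point): Centre of the floor of the vial's square pocket on the slide, 30 mm above the bench, 75 mm behind the outer face of the end plate; pocket 24 mm wide inside, walls 14 mm high. Moves with the slide.
- vial: Loose amber glass vial with white cap, 22 mm across, 48 mm high, standing in the slide's pocket (top 78 mm above the bench). Origin at the centre of its underside. Not to be touched.
- start_key (a joint): Travel of the start key in m: 0 = up, 0.006 = fully down (takes about 5 N); it springs back up. Counts as pressed beyond 0.004.
- key_top (a point): Centre of the top of the start key: a round white key, 34 mm across, in a black collar on a grey control box 90 x 90 x 36 mm that is fixed to the bench to the left or to the right of the photometer. The key's top is 58 mm above the bench; it is pressed straight down.
- beaker: Loose open glass beaker, 72 mm across, 90 mm high, on the side of the photometer where the control box is not. Origin at the centre of its underside.
- reagent_bottle: Loose amber bottle, 72 mm across, 150 mm high, far left. Origin at the centre of its underside.
- flask: Loose glass flask with a narrow neck, 84 mm across, 164 mm high, far right. Origin at the centre of its underside.
- flange: Loose black flat ring, 72 mm across, 10 mm thick, lying on the bench, near right. Origin at the centre of its underside.
There are look-alikes about, which are no part of the job. Leave any red look-alike of the part that bears start_key alone.

How it is judged (in metres and radians):
On the way, in this order (a step that is already met when the one before it is completed fails the run):
1. the slide, let go by the robot, rests latched against the dropped stop pin at its middle position (value of joint slide between 0.026 and 0.034 m and value of joint stop_pin above 0.006 m and contact force between each of the arm, the fingers and slide below 0.2 N and value of joint start_key below 0.003 m), for 0.2 s.
2. the start key is pressed down (value of joint start_key above 0.004 m), for 0.02 s.
At the end, for the whole second after the job is handed in: The slide stands latched at its middle position (joint slide 0.026 to 0.034 m, stop pin dropped more than 0.006 m, still), the start key has been pressed after that and is up again (below 0.0015 m), the vial stands upright in its pocket (within 6 mm sideways, 8 mm in height, 0.2 rad) (value of joint slide between 0.026 and 0.034 m and value of joint stop_pin above 0.006 m and velocity of joint slide between -0.005 and 0.005 m/s and value of joint start_key below 0.0015 m and z of vial in the frame of pocket below 0.008 m and horizontal distance between vial and pocket below 0.006 m and angle between vial's own z axis and vertical below 0.2 rad); the robot touches nothing.
It fails at once if the start key is pressed before the slide is latched (value of joint start_key above 0.004 m and (value of joint slide below 0.026 m or value of joint slide above 0.034 m or value of joint stop_pin below 0.006 m)).
It fails at once if the vial is touched by the robot (contact force between any of the fingers, the arm and vial above 0.5 N).
It fails at once if the vial is lifted or tipped (z of vial in the frame of pocket above 0.01 m or angle between vial's own z axis and vertical above 0.35 rad).
It fails at once if a bystander is moved more than 20 mm or tipped (distance of any of beaker, reagent_bottle, flask, flange from where it was at the start of the episode above 0.02 m or angle between any of beaker, reagent_bottle, flask, flange's own z axis and vertical above 0.3 rad).
It also fails if it takes over 40 s, if anything falls off the work surface, if the arm or the gripper's body presses on something with over 40 N, if the wrist force passes 120 N, or if a joint passes its speed limit or range.

## Working session

There is one attempt and no reset: what is moved stays moved. The work goes in short steps, Python scripts to look and compute and a shell command to move; the robot and the scene stay as the last step left them, time stands still between calls to the robot, and variables do not carry over. Pictures are saved under pics/ and viewed, and the job is handed in when it is done.

```bash
ls; mkdir -p pics
cat > h.py <<'E'
import numpy as np, cv2
from cell import manip
from scipy.spatial.transform import Rotation as R
def rot(o):
    o=np.array(o,float)
    return o if o.shape==(3,3) else R.from_euler('xyz',o).as_matrix()
def ray(c,uv):
    K=np.array(c["intrinsics"]);d=np.array([(uv[0]-K[0,2])/K[0,0],(uv[1]-K[1,2])/K[1,1],1.])
    return np.array(c["origin"],float),rot(c["orientation"])@d
def atz(c,uv,z):
    o,d=ray(c,uv);return o+d*(z-o[2])/d[2]
def proj(c,p):
    K=np.array(c["intrinsics"]);q=rot(c["orientation"]).T@(np.array(p,float)-c["origin"]);q=K@(q/q[2]);return q[:2]
def save(c,n): cv2.imwrite("pics/"+n,cv2.resize(c["img"][:,:,::-1],(800,600),interpolation=cv2.INTER_CUBIC))
E
python3 - <<'E'
from h import *
for n in("side","top"):
    c=manip.camera(n);save(c,n+"0.png");print(n,c["origin"],c["orientation"],np.array(c["intrinsics"])[0])
    Z=dict(push_plate=52,pin_head=92,pocket=30,key_top=58,vial=0+30,beaker=0,reagent_bottle=0,flask=0,flange=0,photometer=0)
    for k,z in Z.items():
        for t in manip.tip_of(k,c)[:3]:
            print(k,np.round(t["xy"]),round(t["score"],2),np.round(atz(c,t["xy"],z)))
print(manip.read_state())
E
```

```text
pics
side [ 343.67067424 -939.76380117  928.41787495] [-2.3034591  -0.00236069 -0.15459653] [432.3529234    0.         246.76072043]
push_plate [231. 198.] 0.72 [445.   7.  52.]
pin_head [288. 183.] 0.4 [617.   4.  92.]
pocket [255. 200.] 0.64 [518.  13.  30.]
key_top [305. 232.] 0.64 [ 628. -163.   58.]
key_top [198. 240.] 0.55 [ 336. -149.   58.]
key_top [263. 278.] 0.44 [ 486. -299.   58.]
vial [256. 202.] 0.42 [522.   2.  30.]
beaker [229. 153.] 0.84 [474. 303.   0.]
reagent_bottle [290. 139.] 0.67 [711. 353.   0.]
reagent_bottle [256. 201.] 0.2 [529.  41.   0.]
flask [356. 297.] 0.77 [ 717. -351.    0.]
flange [206. 305.] 0.69 [ 341. -316.    0.]
photometer [270. 206.] 0.96 [568.  12.   0.]
top [ 301.73054061  -31.12461308 1674.8926132 ] [-3.02203596 -0.01783943 -1.55884046] [451.93739276   0.         254.79547445]
push_plate [233. 207.] 0.75 [445.  19.  52.]
push_plate [144. 135.] 0.6 [706. 352.  52.]
pin_head [238. 155.] 0.57 [626.   3.  92.]
pocket [235. 182.] 0.92 [538.  15.  30.]
key_top [280. 238.] 0.64 [ 334. -148.   58.]
key_top [288. 159.] 0.62 [ 621. -176.   58.]
key_t
[... 331 characters left out ...]
9 [563.   5.   0.]
{'clock': 1.1, 'joints': array([ 1.10941423e+00,  2.99884459e-01,  1.52100629e+00,  6.84596254e-06,
        1.32069492e+00, -6.66220625e-02]), 'qd': array([ 7.53465395e-04,  1.74967378e-03,  1.68100037e-03,  4.34251147e-05,
        7.23599146e-04, -2.23967591e-03]), 'effort': array([-1.37225190e-03, -5.31663859e+01, -3.52923596e+01,  7.08141248e-02,
        2.12316104e-02,  2.80734190e-05]), 'eef_pos': array([211.53021979, 507.68397744, 227.4514454 ]), 'eef_rot': array([-1.57078891e+00,  6.15309186e-06, -3.94761733e-01]), 'wrist_force': array([ 0.48354426,  0.10802133, -0.79431258]), 'moment': array([ 0.04882506,  0.0015721 , -0.03899433]), 'finger_gap': 93.97145707878614}
```

View pics/side0.png

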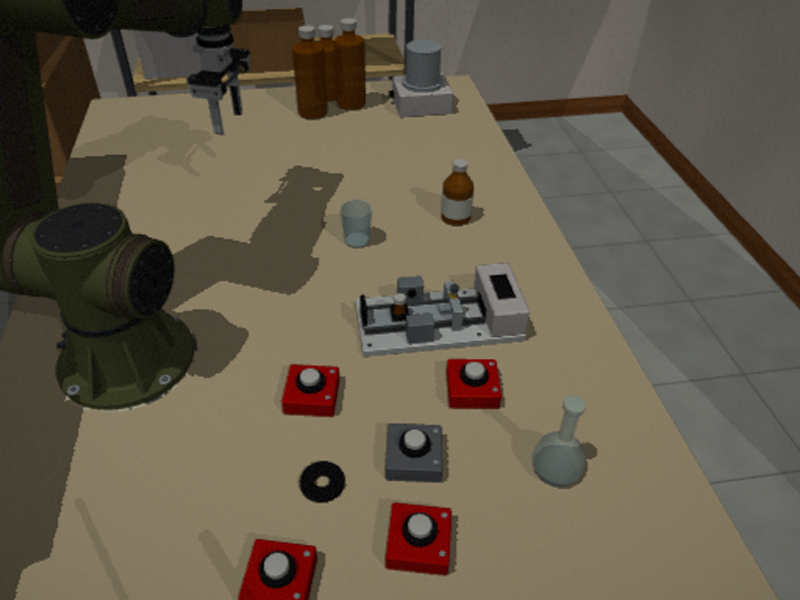

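View pics/top0.png

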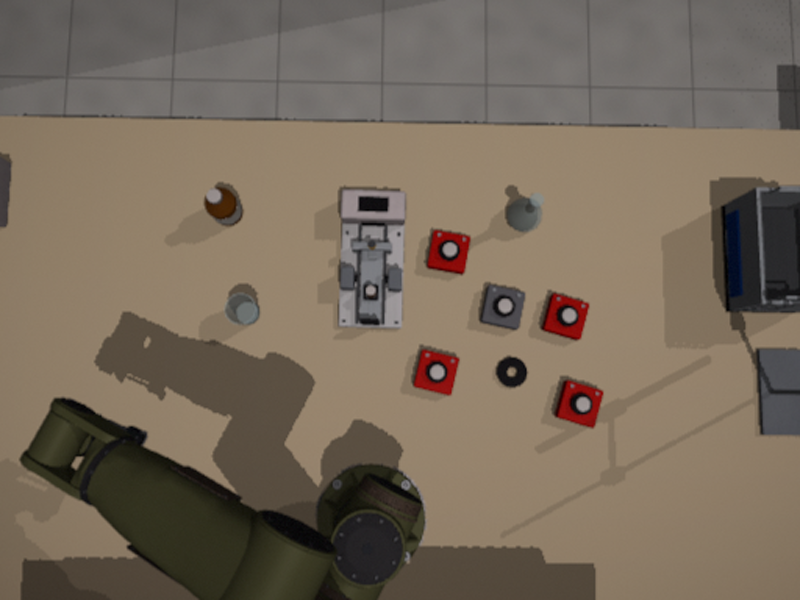

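The side picture shows the photometer at about (440,310) and the only grey control box at (414,445). The top picture shows the grey box at (503,306). The other four boxes are red look-alikes. I'll zoom in to get the exact axis of the photometer and the key.

Run:
```python
from h import *
t=manip.camera("top");s=manip.camera("side")
a=cv2.resize(t["img"][110:220,205:350,::-1],None,fx=5.4,fy=5.4,interpolation=cv2.INTER_CUBIC);cv2.imwrite("pics/tz.png",a)
b=cv2.resize(s["img"][160:315,220:350,::-1],None,fx=3.8,fy=3.8,interpolation=cv2.INTER_CUBIC);cv2.imwrite("pics/sz.png",b)
for c in(t,s):
  for k in ("start_key","push_plate","pin_head","photometer"):
    for m in manip.masks_of(k,c)[:6]: 
      px=m["pixels"]; r=cv2.minAreaRect(np.argwhere(px)[:,::-1].astype(np.float32))
      print(k,np.round(m["xy"],1),round(m["score"],2),px.sum(),np.round(r[0],1),np.round(r[1],1),round(r[2],1),t["img"][px].mean(0).round() if c is t else s["img"][px].mean(0).round())
  for q in manip.tip_of("key_top",c): print("tip",np.round(q["xy"],1),round(q["score"],2),np.round(atz(c,q["xy"],58),1))
```

```text
start_key [373.1 258.4] 0.44 75 [372.5 258. ] [8. 9.] 90.0 [132. 126. 125.]
start_key [279.8 237.8] 0.43 70 [279. 237.] [8. 8.] 90.0 [140. 133. 132.]
push_plate [236.4 183.2] 0.83 624 [236.5 183.4] [14.3 47.2] 1.8 [ 98.  98. 101.]
photometer [235.1 165.7] 0.62 3439 [237.3 164.7] [41.1 87.7] 1.7 [109. 105. 107.]
tip [289.9 159.8] 0.56 [ 619.7 -184.    58. ]
tip [371.7 259.4] 0.55 [ 264.1 -476.4   58. ]
tip [276.5 234.4] 0.53 [ 348.5 -136.9   58. ]
tip [362.  203.3] 0.5 [ 464.2 -445.1   58. ]
tip [323.6 194. ] 0.43 [ 496.  -306.3   58. ]
start_key [196.2 239.9] 0.59 95 [197.5 241.5] [ 9. 11.] 90.0 [125. 125. 119.]
start_key [301.7 238.4] 0.54 109 [303. 237.] [10. 12.] 90.0 [120. 119. 114.]
start_key [266.9 280.2] 0.5 138 [264.5 281. ] [12. 13.] 90.0 [123. 123. 117.]
start_key [175.1 361.2] 0.49 202 [176.5 361.5] [15. 15.] 90.0 [123. 123. 117.]
start_key [270.8 334. ] 0.47 156 [267.5 336.5] [13. 13.] 90.0 [127. 126. 121.]
tip [263.1 278.8] 0.61 [ 486.  -301.7   58. ]
tip [200.8 241.8] 0.61 [ 343.3 -156.9   58. ]
tip [176.1 362.5] 0.57 [ 266.5 -485.7   58. ]
tip [270.4 337.2] 0.48 [ 473.3 -459.    58. ]
tip [304.8 234.5] 0.46 [ 625.1 -173.5   58. ]
tip [269.7 206.6] 0.31 [551.8 -51.1  58. ]
```

View pics/tz.png

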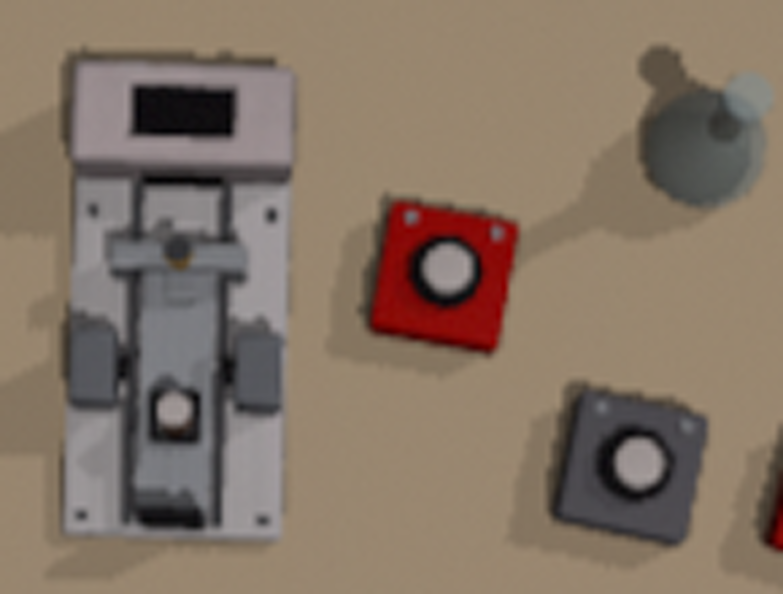

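View pics/sz.png

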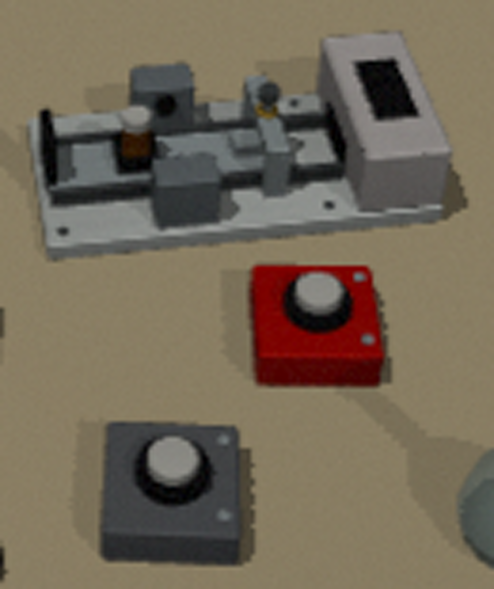

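Run:
```python
from h import *
t=manip.camera("top");s=manip.camera("side")
T=lambda u,v,z:atz(t,(205+(u+.5)/5.4-.5,110+(v+.5)/5.4-.5),z)
S=lambda u,v,z:atz(s,(220+(u+.5)/3.8-.5,160+(v+.5)/3.8-.5),z)
p=lambda n,x:print(n,np.round(x,1))
p("key T",T(638,463,58));p("key S",S(172,460,58))
p("pin T",T(178,246,92));p("pin S",S(268,92,92))
for n,u,v,z in[("baseNL",64,533,18),("baseNR",282,540,18),("hFL",75,60,80),("hFR",294,68,80),("hNL",72,157,80),("hNR",291,165,80),("vialcap",174,411,78)]:p(n+" T",T(u,v,z))
for n,u,v,z in[("baseNR",49,246,18),("baseNL",30,120,18),("hFL",404,33,80),("hFR",450,152,80),("hNL",321,40,80),("hNR",360,163,80),("vialcap",137,118,78),("plateL top",46,110,74),("plateR top",54,150,74),("baseFR",443,208,18)]:p(n+" S",S(u,v,z))
```

```text
key T [ 491.1 -303.1   58. ]
key S [ 489.3 -308.    58. ]
pin T [627.    5.9  92. ]
pin S [622.5   0.8  92. ]
baseNL T [442.4  81.9  18. ]
baseNR T [439.6 -66.5  18. ]
hFL T [755.2  77.3  80. ]
hFR T [752.2 -69.6  80. ]
hNL T [688.7  77.9  80. ]
hNR T [685.6 -68.3  80. ]
vialcap T [519.    7.1  78. ]
baseNR S [439.8 -67.4  18. ]
baseNL S [443.   79.1  18. ]
hFL S [754.6  70.3  80. ]
hFR S [747.5 -74.9  80. ]
hNL S [684.5  71.7  80. ]
hNR S [676.5 -76.4  80. ]
vialcap S [519.2   1.7  78. ]
plateL top S [450.8  26.3  74. ]
plateR top S [450.9 -20.6  74. ]
baseFR S [751.5 -73.4  18. ]
```

```bash
python3 -m jog '[35,0,-39,0,-2,0, 70,0,-78,0,-4,0, 105,0,-117,0,-6,0, 140,0,-156,0,-8,0, 170,0,-191,0,-10,0, 200,0,-225,0,-12,0, 230,0,-259,0,-14,0, 260,0,-293,0,-16,0, 290,0,-327,0,-18,0, 310,0,-349,0,-20,0]' 0 20
python3 - <<'E'
from h import *
s=manip.read_state();print(s)
E
```

```text
clock: 2.63
eef_pos: [347.1, 111.8, 227.8]
eef_rot: [-1.571, -0.001, -0.044]
wrist_force: [0.9, -0.4, -0.3]
finger_gap: 30.9
{'clock': 2.6333, 'joints': array([ 2.10966188e-01, -1.30639459e-01,  1.98714617e+00,  1.07787429e-05,
        1.28402348e+00, -1.31616880e+00]), 'qd': array([-1.37586979, -0.02807154,  0.0238807 , -0.00316719,  0.00234301,
       -1.78163533]), 'effort': array([ 1.15212375e+01, -2.85762334e+01, -3.30472898e+01, -7.35218637e-03,
        3.24457213e-01,  3.80243853e+00]), 'eef_pos': array([347.12710923, 111.7707039 , 227.78546314]), 'eef_rot': array([-1.57051870e+00, -1.02560536e-03, -4.36645227e-02]), 'wrist_force': array([ 0.89048062, -0.44826713, -0.31657058]), 'moment': array([ 0.05183456, -0.03105725,  0.00848563]), 'finger_gap': 30.897780662438013}
```

```bash
python3 -m jog '[17,0,-29,0,-1,0, 34,0,-58.5,0,-1.5,0, 34,40,-58.5,0,-1.5,0, 34,80,-58.5,0,-1.5,0, 34,120,-58.5,0,-1.5,0, 34,150,-58.5,0,-1.5,0, 34,173,-58.5,0,-1.5,0, 34,173,-58.5,0,-1.5,0, 34,173,-58.5,0,-1.5,0, 34,173,-58.5,0,-1.5,0]' 0 20
python3 - <<'E'
from h import *
for n in("top","side","wrist"):
    c=manip.camera(n);save(c,n+"1.png")
    if n!="wrist":
        for t in manip.tip_of("push_plate",c)[:2]: print(n,t["score"],np.round(atz(c,t["xy"],52)))
s=manip.read_state();print(s["eef_pos"],s["eef_rot"],s["wrist_force"],s["finger_gap"])
E
```

```text
clock: 3.47
eef_pos: [379.2, 53.8, 55.8]
eef_rot: [-1.571, -0.002, -0.019]
wrist_force: [0.4, -0.5, 0.5]
finger_gap: 0.3
top 0.72 [446.  15.  52.]
top 0.46 [529.  21.  52.]
side 0.95 [447.  12.  52.]
[378.92399459  53.74815013  55.41510824] [-1.57063812 -0.00202258 -0.01947483] [ 0.07344793 -0.69796975 -0.35943339] 0.571615748891867
```

View pics/side1.png

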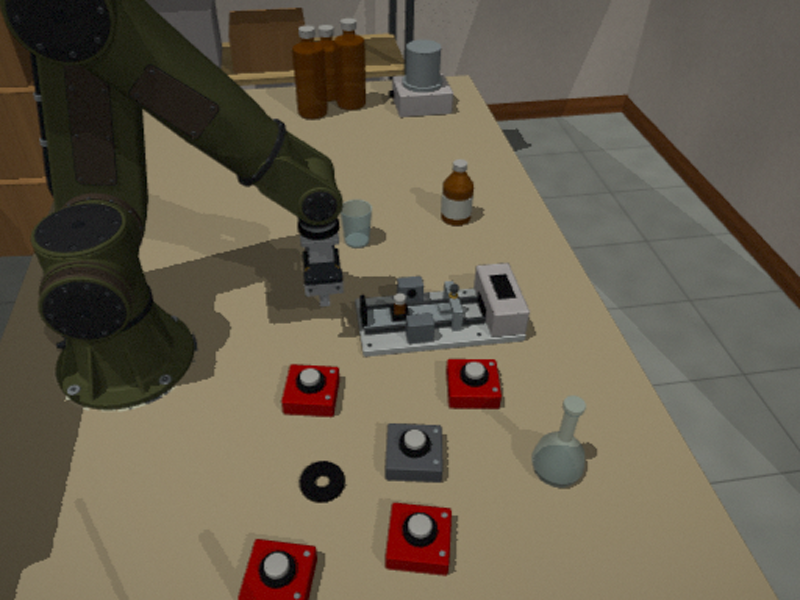

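View pics/wrist1.png

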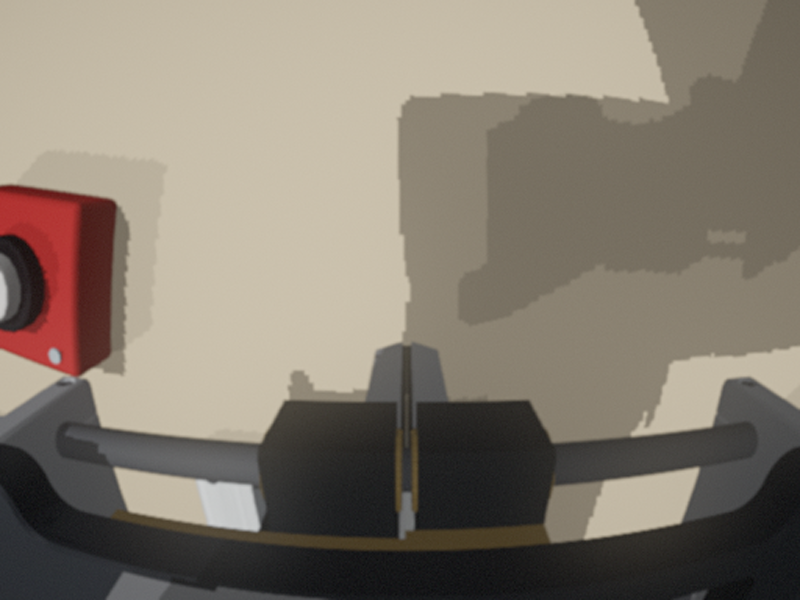

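```bash
python3 -m jog '[0,0,-24,0,0,0, 0,1,-48,0,0,0, 0,1,-48,0,0,0, 20,1,-48,0,0,0, 30,1,-48,0,0,0, 40,1,-48,0,0,0, 40,1,-48,0,0,0, 40,1,-48,0,0,0]' 0 20
python3 - <<'E'
from h import *
for n in("top","side"):
    c=manip.camera(n)
    a=c["img"][110:220,170:315,::-1] if n=="top" else c["img"][140:235,190:340,::-1]
    cv2.imwrite("pics/%s2.png"%n,cv2.resize(a,None,fx=5.3,fy=5.3,interpolation=cv2.INTER_CUBIC))
s=manip.read_state();print(s["eef_pos"],s["eef_rot"],s["wrist_force"],s["finger_gap"])
E
```

```text
clock: 4.38
eef_pos: [417.3, 5.2, 53.5]
eef_rot: [-1.571, -0.0, -0.019]
wrist_force: [-0.5, -0.1, -0.2]
finger_gap: 0.6
[416.8358442    5.15270811  53.48529968] [-1.57075560e+00  3.39112526e-04 -1.93667722e-02] [ 0.08213063  0.3335721  -0.65865954] 0.4547528146540991
```

View pics/side2.png

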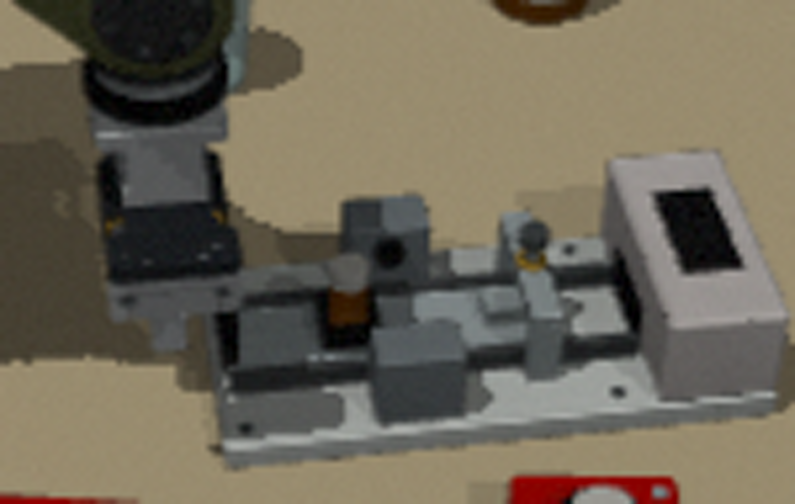

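View pics/top2.png

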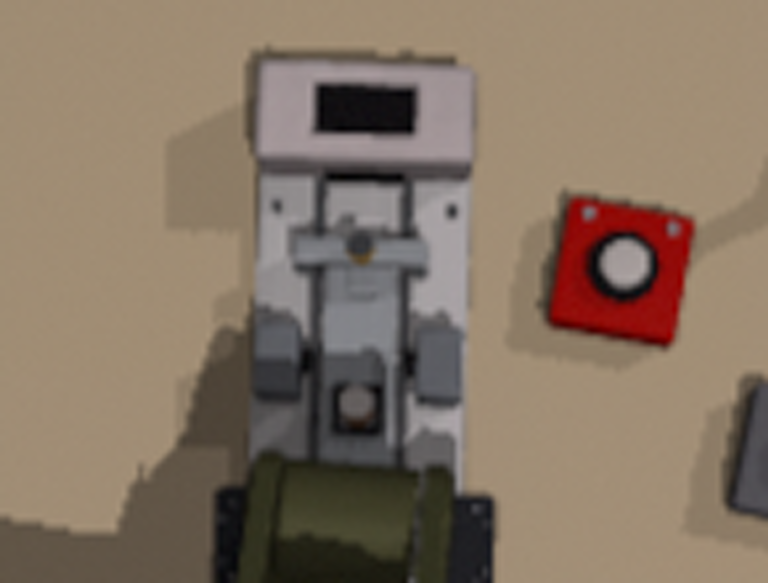

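```bash
python3 -m jog '[6,0,0,0,0,0, 12,0,0,0,0,0, 18,0,0,0,0,0, 24,0,0,0,0,0, 30,0,0,0,0,0, 36,0,0,0,0,0, 42,0,0,0,0,0, 48,0,0,0,0,0, 52,0,0,0,0,0, 52,0,0,0,0,0]'
python3 - <<'E'
from h import *
for n in("top","side"):
    c=manip.camera(n)
    a=c["img"][110:220,170:315,::-1] if n=="top" else c["img"][140:235,190:340,::-1]
    cv2.imwrite("pics/%s3.png"%n,cv2.resize(a,None,fx=5.3,fy=5.3,interpolation=cv2.INTER_CUBIC))
s=manip.read_state();print(s["eef_pos"],s["eef_rot"],s["wrist_force"],s["finger_gap"])
E
```

```text
clock: 5.32
eef_pos: [469.7, 4.0, 53.3]
eef_rot: [-1.571, 0.001, -0.019]
wrist_force: [-5.3, 0.3, 4.0]
finger_gap: 0.5
[469.36981928   3.98000393  53.27012546] [-1.57069485e+00  1.53049379e-03 -1.94843906e-02] [-5.42662439  0.76658425  3.78109401] 0.16958221306859259
```

View pics/side3.png

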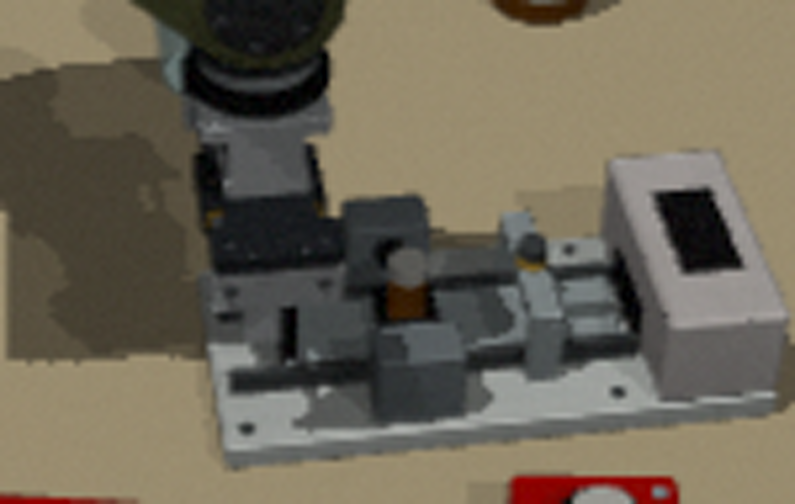

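```bash
python3 -m jog '[4,0,0,0,0,0, 8,0,0,0,0,0, 12,0,0,0,0,0, 14,0,0,0,0,0, 14,0,0,0,0,0, 14,0,0,0,0,0]'
python3 - <<'E'
from h import *
for n in("top","side"):
    c=manip.camera(n)
    a=c["img"][110:220,170:315,::-1] if n=="top" else c["img"][140:235,190:340,::-1]
    cv2.imwrite("pics/%s4.png"%n,cv2.resize(a,None,fx=5.3,fy=5.3,interpolation=cv2.INTER_CUBIC))
s=manip.read_state();print(s["eef_pos"],s["eef_rot"],s["wrist_force"],s["finger_gap"])
E
```

```text
clock: 5.92
eef_pos: [483.2, 3.8, 53.2]
eef_rot: [-1.571, 0.002, -0.019]
wrist_force: [-6.0, 0.4, 4.5]
finger_gap: 0.7
[483.09198713   3.75011121  53.19902907] [-1.57062146  0.00201202 -0.0194825 ] [-5.79116814  1.29973338  3.54327041] 0.16243023731986755
```

View pics/side4.png

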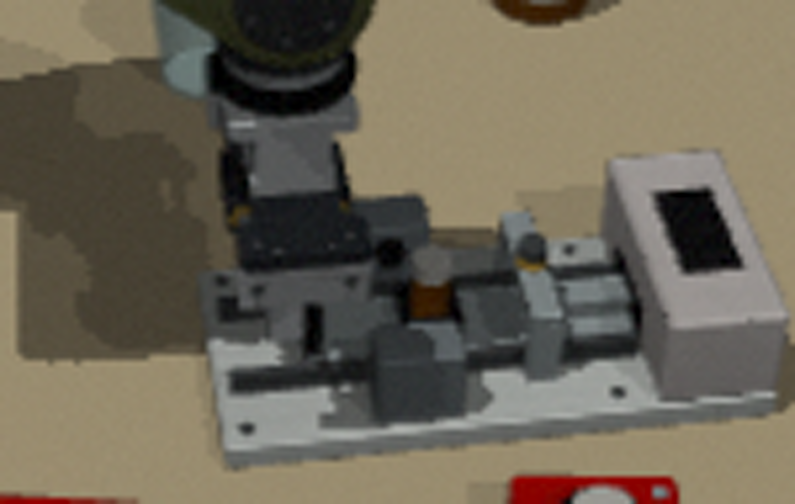

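```bash
python3 -m jog '[3,0,0,0,0,0, 5,0,0,0,0,0, 7,0,0,0,0,0, 7,0,0,0,0,0, 7,0,0,0,0,0]'
python3 - <<'E'
from h import *
for n in("top","side"):
    c=manip.camera(n)
    a=c["img"][110:220,170:315,::-1] if n=="top" else c["img"][140:235,190:340,::-1]
    cv2.imwrite("pics/%s5.png"%n,cv2.resize(a,None,fx=5.3,fy=5.3,interpolation=cv2.INTER_CUBIC))
s=manip.read_state();print(s["eef_pos"],s["eef_rot"],s["wrist_force"],s["finger_gap"])
E
```

```text
clock: 6.43
eef_pos: [490.1, 3.6, 53.2]
eef_rot: [-1.571, 0.002, -0.019]
wrist_force: [-6.9, 0.6, 3.8]
finger_gap: 0.9
[490.02242391   3.5986691   53.18537082] [-1.57062738  0.00215666 -0.01952567] [-6.83221427  2.47517106  3.64949916] 0.4731877717654072
```

View pics/side5.png

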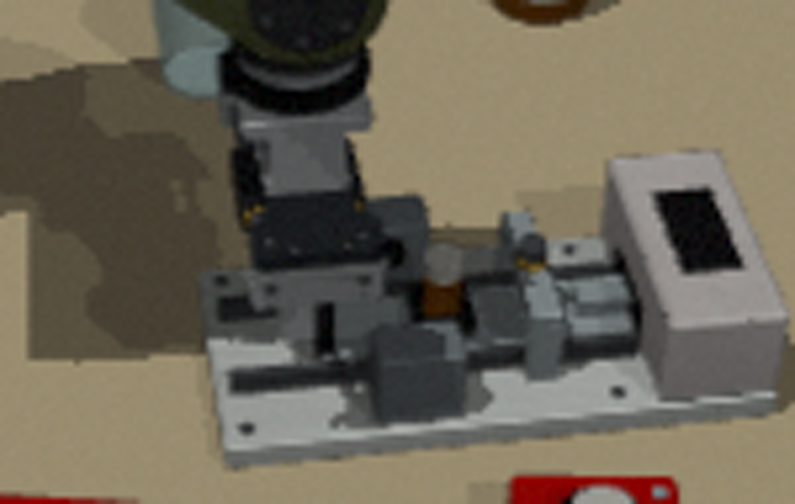

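View pics/top5.png

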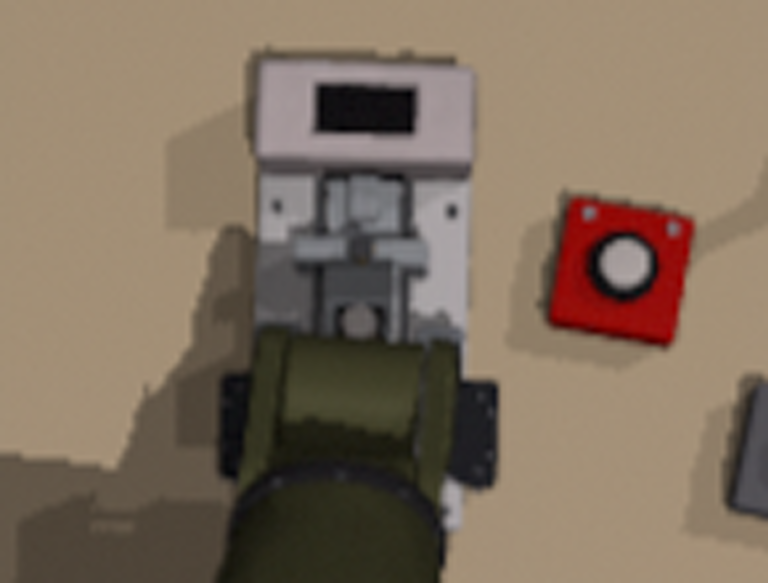

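The pin head has dropped: its centre was at row 237 before the push and is at about 248 now, and the orange collar is covered. I'll back off.

```bash
python3 -m jog '[-8,0,0,0,0,0, -18,0,0,0,0,0, -30,0,0,0,0,0, -50,0,0,0,0,0, -75,0,0,0,0,0, -90,0,0,0,0,0, -90,0,0,0,0,0]'
python3 - <<'E'
from h import *
for n in("top","side"):
    c=manip.camera(n)
    a=c["img"][110:220,170:315,::-1] if n=="top" else c["img"][140:235,190:340,::-1]
    cv2.imwrite("pics/%s6.png"%n,cv2.resize(a,None,fx=5.3,fy=5.3,interpolation=cv2.INTER_CUBIC))
    for k,z in(("push_plate",52),("pin_head",83),("pocket",30)):
        for t in manip.tip_of(k,c)[:1]: print(n,k,t["score"],np.round(atz(c,t["xy"],z)))
s=manip.read_state();print(s["eef_pos"],s["eef_rot"],s["wrist_force"],s["finger_gap"])
E
```

```text
clock: 7.12
eef_pos: [398.2, 5.4, 53.2]
eef_rot: [-1.571, 0.001, -0.02]
wrist_force: [0.1, -0.7, 0.5]
finger_gap: 0.7
top push_plate 0.88 [470.  14.  52.]
top pocket 0.98 [551.  14.  30.]
side push_plate 0.82 [484.   1.  52.]
side pin_head 0.58 [623.   2.  83.]
side pocket 0.85 [544.  -5.  30.]
[400.85555246   5.21683754  53.35376518] [-1.57079372e+00  3.48108660e-05 -1.95283680e-02] [ 0.32482793  0.17135825 -0.35431708] 0.4446596520820196
```

View pics/side6.png

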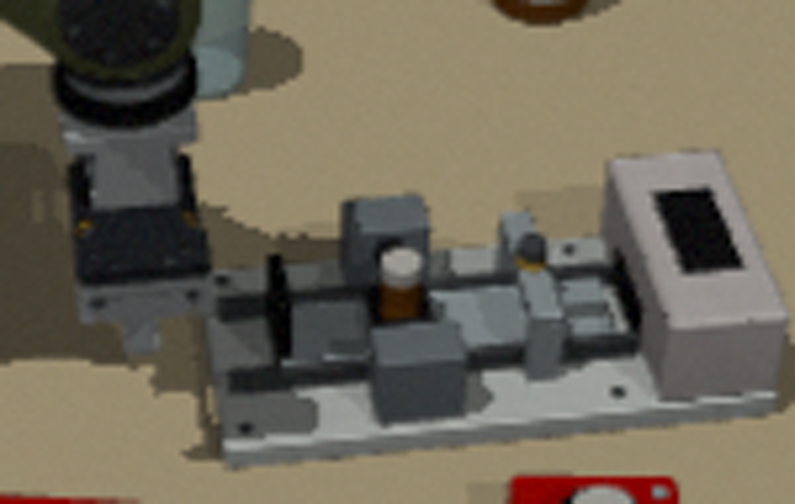

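View pics/top6.png

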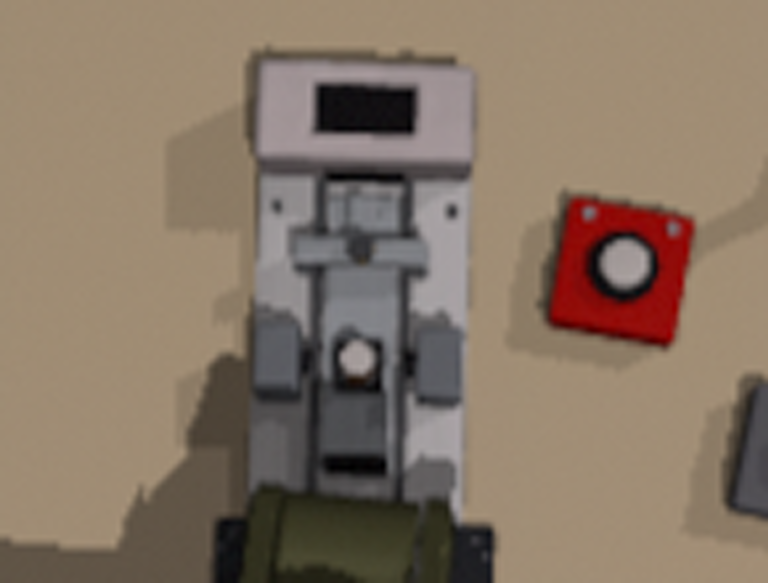

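Latched: the plate has sprung back and stopped about 30 mm in, the vial is upright, and the pin is down. Next, I'll raise the tool and move to the grey box's key.

```bash
python3 -m jog '[0,-40,0,0,0,0, 0,-80,0,0,0,0, 0,-120,0,0,0,0, 0,-140,-20,0,0,0, 10,-140,-50,0,0,0, 20,-140,-85,0,0,0, 30,-140,-120,0,0,0, 45,-140,-155,0,0,0, 60,-140,-185,0,0,0, 70,-140,-215,0,0,0]'; python3 -c "
from cell import manip
print(manip.read_state())"
```

```text
clock: 8.35
eef_pos: [467.0, -213.1, 193.2]
eef_rot: [-1.571, -0.0, -0.02]
wrist_force: [0.6, -0.3, 0.8]
finger_gap: 0.1
{'clock': 8.35, 'joints': array([-4.99484734e-01,  2.50026624e-01,  1.66705697e+00,  6.57158823e-05,
        1.22446076e+00, -2.05028836e+00]), 'qd': array([-0.53132191,  0.53152906, -0.65373422, -0.00105468,  0.12615305,
       -0.53525425]), 'effort': array([  2.53155671, -52.88564086, -29.82042074,  -0.14317379,
        -0.19366744,   1.05122745]), 'eef_pos': array([ 467.00932601, -213.10474   ,  193.21771187]), 'eef_rot': array([-1.57076377e+00, -7.13717428e-05, -2.00150031e-02]), 'wrist_force': array([ 0.59468171, -0.29454126,  0.76126338]), 'moment': array([ 0.03200372, -0.01723418,  0.02058341]), 'finger_gap': 0.05147832207745562}
```

```bash
python3 -m jog '[10,0,-35,0,0,0, 20,0,-70,0,0,0, 23,20,-90,0,0,0, 23,50,-90,0,0,0, 23,75,-90,0,0,0, 23,75,-90,0,0,0, 23,75,-90,0,0,0]'
python3 - <<'E'
from h import *
s=manip.read_state();print(s["eef_pos"],s["eef_rot"],s["wrist_force"])
R_=R.from_euler('xyz',s["eef_rot"]).as_matrix();tip=s["eef_pos"]+R_@[0,manip.tcp_to_tips,0];print(tip)
for n in("top","side"):
    c=manip.camera(n)
    u,v=map(int,proj(c,tip)); print(n,proj(c,tip),proj(c,[490,-305,58]))
    a=c["img"][v-45:v+45,u-60:u+60,::-1]
    cv2.imwrite("pics/%s7.png"%n,cv2.resize(a,None,fx=6,fy=6,interpolation=cv2.INTER_CUBIC))
E
```

```text
clock: 8.93
eef_pos: [487.2, -301.3, 117.9]
eef_rot: [-1.57, 0.002, -0.02]
wrist_force: [-0.0, 0.2, 0.6]
finger_gap: 0.3
[ 487.24719546 -301.32379785  117.93715513] [-1.56950721  0.0018918  -0.01950187] [-0.04499322  0.23526293  0.63018105]
[ 487.20613691 -301.29463097   95.93721278]
top [324.02060092 195.2059305 ] [323.25415689 195.65251256]
side [263.99457787 268.97077194] [264.9384758  279.66632944]
```

View pics/side7.png

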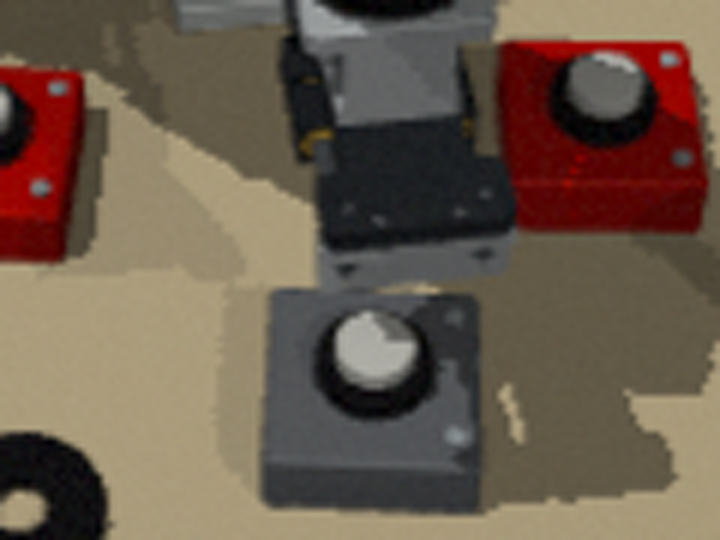

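View pics/top7.png

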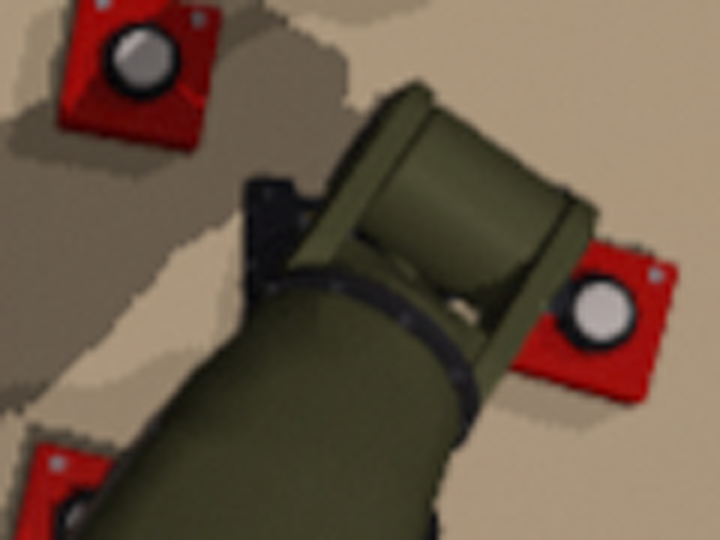

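```bash
python3 -m jog '[3,15,-4,0,0,0, 3,30,-4,0,0,0, 3,36,-4,0,0,0, 3,39,-4,0,0,0, 3,41,-4,0,0,0, 3,42.5,-4,0,0,0, 3,43.5,-4,0,0,0, 3,43.5,-4,0,0,0]'
python3 - <<'E'
from h import *
s=manip.read_state();print(s["eef_pos"],s["eef_rot"],s["wrist_force"],s["moment"])
E
```

```text
clock: 9.7
eef_pos: [490.7, -305.6, 75.7]
eef_rot: [-1.571, -0.001, -0.019]
wrist_force: [-0.2, 2.7, 3.7]
finger_gap: -0.0
[ 490.70130346 -305.63742435   75.65047404] [-1.57131182e+00 -9.97260001e-04 -1.94622673e-02] [-0.23128906  2.67891955  3.69860688] [ 0.48586218  0.15077384 -0.04302602]
```

```bash
python3 -m jog '[0,1,0,0,0,0, 0,2,0,0,0,0, 0,2.5,0,0,0,0, 0,2.5,0,0,0,0]'
```

```text
clock: 10.03
eef_pos: [490.8, -305.7, 74.0]
eef_rot: [-1.572, -0.001, -0.019]
wrist_force: [-4.6, 5.6, 17.7]
finger_gap: 0.4
```

The key is bottomed: the tips are at 52 mm and the force has risen to 17.7 N. I'll release it.

```bash
python3 -m jog '[0,-3,0,0,0,0, 0,-10,0,0,0,0, 0,-40,0,0,0,0, 0,-80,0,0,0,0, 0,-120,0,0,0,0, 0,-120,80,0,0,0, 0,-120,80,0,0,0, 0,-120,80,0,0,0, 0,-120,80,0,0,0]'
python3 - <<'E'
from h import *
for n in("top","side"):
    c=manip.camera(n);save(c,n+"8.png")
    for k,z in(("beaker",0),("reagent_bottle",0),("flask",0),("flange",0),("pocket",30),("vial",30),("pin_head",83)):
        for t in manip.tip_of(k,c)[:1]: print(n,k,round(t["score"],2),np.round(atz(c,t["xy"],z)))
c=manip.camera("side");cv2.imwrite("pics/z9.png",cv2.resize(c["img"][150:310,200:370,::-1],None,fx=3.7,fy=3.7,interpolation=cv2.INTER_CUBIC))
s=manip.read_state();print(s["eef_pos"],s["wrist_force"],s["qd"])
E
```

```text
clock: 10.78
eef_pos: [492.1, -224.5, 193.0]
eef_rot: [-1.571, -0.001, -0.017]
wrist_force: [0.4, -0.4, -0.1]
finger_gap: 0.5
top beaker 0.82 [490. 307.   0.]
top reagent_bottle 0.84 [713. 369.   0.]
top flask 0.79 [ 712. -348.    0.]
top flange 0.84 [ 352. -335.    0.]
top pocket 0.65 [548.  17.  30.]
top vial 0.58 [554.  19.  30.]
side beaker 0.7 [465. 311.   0.]
side reagent_bottle 0.72 [714. 371.   0.]
side flask 0.96 [ 722. -346.    0.]
side flange 0.78 [ 338. -326.    0.]
side pin_head 0.62 [622.   9.  83.]
[ 491.93532679 -225.58203205  192.47307927] [ 0.37477604 -0.06864537  0.15090279] [ 5.19405086e-04 -1.53592594e-03 -7.25930146e-05 -6.10227026e-04
 -5.08804747e-04  1.44393743e-03]
```

View pics/z9.png

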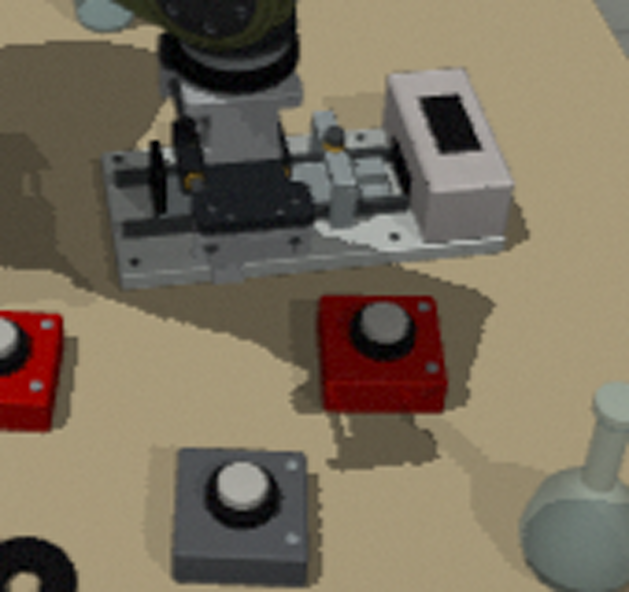

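View pics/top8.png

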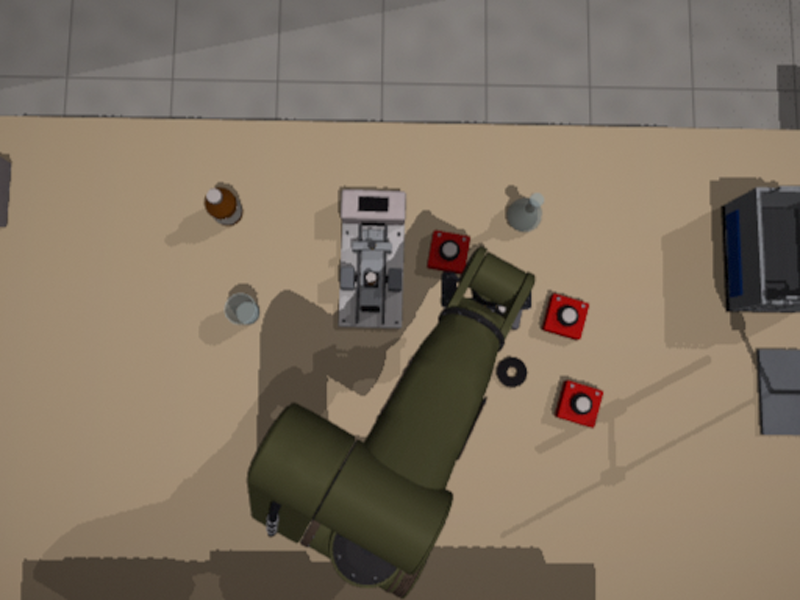

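In the top view the slide is still in the middle, with the vial at (371,277) between the lamp blocks. The pin is down, the key is up again, and the bystanders are at the same pixels as at the start. I'll hand in.

```bash
python3 -c "
from cell import manip
print(manip.sign_off())"
```

```text
the job is handed in; nothing more can be done
None
```

I handed the job in at about 11 s of the 40 s allowed. The slide is latched at its middle position, and the grey box's start key was pressed after that. The hand-in gives no verdict, so what follows rests on my own checks.

- **Slide:** I pushed the end plate in with closed fingers to about 53 mm of travel. I saw the pin head drop, then backed off. The slide sprang back and stopped about 30 mm in, with the pin down and the vial upright.
- **Start key:** I pressed it until it bottomed, with the fingertips at about 52 mm and a force of 17.7 N, then let it up. The last picture shows it up.
- **Everything else:** In the last top picture the beaker, bottle, flask and flange are at the same pixels as at the start. The four red look-alike boxes were not touched. The tool hangs clear of everything, with wrist force near zero.

**Disagreements:**
- The networks' positions scattered by 10–18 mm between pictures, for example the bottle and beaker. I went by the pictures themselves for "not moved".
- In the last side picture the gripper hid the vial, so its upright stance was confirmed there only from the top view, and from the side just after latching.

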